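# Eject the stuck plug from the sleeve with the ejector rod

### The job

Take the red-handled ejector rod from its wooden rack by the bare shaft, start it part of the way into the mouth of the aluminium sleeve and let go of it there. Then take it again farther back, by the red handle, and push it fully home, collar against the sleeve face, so that the yellow plug falls out into the blue catch tray; leave the rod in the sleeve and the things around it where they are.

Things in the scene. Friction and masses are not known exactly. Their poses are not given: they have to be found in the camera images.
- rod: Round ejector rod, 180 mm long, 0.18-0.35 kg. x axis along it toward the plain tip; origin on its axis at the collar's front face, which seats. x = 0 to 130 mm: steel shaft, diameter 20, its last 7 mm tapered to 15; -6 to 0: dark collar, diameter 32; -50 to -6: red handle, diameter 26. Centre of mass near x = +46 mm. Starts level in the rack, axis 45 mm above the worktop, tip facing the robot's right (-y).
- rod_tip (a point): Centre of the rod's plain end face, at x = +130 mm of the rod; axes as the rod's. (Mind the tall fixed microscope at the worktop's left end, y above 0.45 m, on the way to the rack.)
- rod_handle (a point): Middle of the red handle (diameter 26 mm) on the rod's axis, at x = -28 mm of the rod; axes as the rod's. When the rod is let go partway in the sleeve it stays there, its handle end sagging about 8 mm, more if it is less deep.
- fixture: Press-out fixture, fixed: dark base plate 222 x 84 x 10 mm, on it an aluminium sleeve block 110 mm long, 56 wide, top at z = 88 mm, then a blue catch tray. Origin on the worktop under the plate's centre; x along the level bore, the way the rod is pushed. Bore axis at y = 0, z = 60 mm; mouth at x = -100, exit at x = +10 mm. The base plate reaches 11 mm out in front of the mouth.
- sleeve_mouth (a point): Centre of the bore's mouth in the sleeve's front face; axes as the fixture's (x into the bore). The bore is round, straight through, 110 mm long, 23 mm in diameter (1.5 mm clear all round the shaft), its edge square. The rod is home when its origin is here; its tip then stands 20 mm out of the exit.
- tray_floor (a point): Centre of the catch tray's floor, 13 mm above the worktop, x = +60 mm of the fixture; axes as the fixture's. The tray is 90 mm along x and 70 mm wide inside, its outer walls reach 48 mm above the worktop.
- plug: Yellow plastic plug, a cylinder 21 mm in diameter and 30 mm long, loose (about 30 g), lying in the bore with its near face 60 to 72 mm from the mouth. Origin at its centre, x along it.
- rack: Plywood rack, fixed, 200 x 74 mm; origin on the worktop under the rod's collar face, x toward the rod's tip. Two walls, 62 mm high, 36 apart, enclose handle, collar and shaft up to x = 20 mm: no finger fits beside the handle. A post (43 mm high, x = 110 to 122 mm) carries the shaft near the tip; between, the shaft is free on both sides, over a base 8 mm high. The rod lifts straight up.
- petri_dish: Bystander: petri dish, 59 mm wide, 13 mm high; origin at the centre of its underside.
- timer: Bystander: white electronic timer, 62 x 62 x 18 mm; origin at the centre of its underside.
- steel_bowl: Bystander: empty steel bowl, 114 mm wide, 52 mm high; origin at the centre of its underside.
- slide_box: Bystander: small white and teal cardboard box, 32 x 84 x 29 mm; origin at the centre of its underside.
There are look-alikes about, which are no part of the job. Of the things that look like the rod, the larger one is meant.

How it is judged:
By the outcome, as a careful person would: the job done as asked, in the order asked, and still so for the second after the job is handed in, with the robot touching nothing.
It also fails if it takes over 56 s, if anything falls off the work surface, if the arm or the gripper's body presses on something with over 40 N, if the wrist force passes 120 N, or if a joint passes its speed limit or range.

### The arm

A 6-joint arm with a two-finger parallel gripper is mounted at the origin on a cart in front of the work surface, level with it; the furniture and walls round the work are solid. World frame = base frame: x ahead of the robot, y to its left, z up, the work surface at z = 0. Lengths are in mm, angles in rad, forces in N, time in s.
With the tool pointing down it reaches from about 400 to 925 mm from the base axis. Payload 12.5 kg.
Tool frame: the origin (TCP) lies midway between the tips of the shut fingers; the grasp point (between the pads) lies 19 mm behind it (env.tcp_to_grasp is the distance from the TCP to the grasp point, in mm); z points along the fingers, y is the line along which they close (so a half turn about z gives the same grasp; the last joint's range is limited). The gripper opens to 95 mm and grips with 3 to 60 N. Pads are 20 mm wide; open, the fingers measure 119 mm over their backs; the gripper's body (75 mm by 180 mm) begins 59 mm behind the grasp point.
Start: joints at [1.074, 0.491, 1.559, -0, 1.092, -0.106], TCP at [238.065, 577.903, 214.661] pointing down, gripper open.
Joint ranges: [-3.1, 3.1], [-0.84, 2.19], [0.05, 2.79], [-1.13, 4.28], [0.06, 2.93], [-2.69, 2.69]. Speed limits (rad/s): [2.22, 2.22, 2.79, 3.14, 3.14, 3.14].

### API

Orientations are given as [roll, pitch, yaw] about the fixed x, y, z axes, in that order (R = Rz(yaw) Ry(pitch) Rx(roll)).
In Python, from cell import env gives the robot as it stands. The module is installed in compiled form; this text tells all that it offers.
- The arm moves only by the tool step_arm, never from a script. Its argument "plan" is a list that holds one entry, the list of rows, each a list of 5 numbers: the shift along the tool's x, y, z in mm, then the turn about the tool's z in degrees, then the opening, from -1 (shut) to 1 (fully open). A call has 1 to 8 rows; each row is the pose to reach, as a shift and turn from the pose commanded when the call began, along the tool's axes at that moment; what a row does not reach only later rows make up. A row lasts 1/12 s, in which the tool goes at most 41.7 mm and 7.16 degrees, less where a joint would pass 70% of its speed; a pose out of reach is approached as far as the arm can. A call with a gripper value outside its range is refused whole. The fingers move at their own pace and stop on an object; the grip force is fixed at half the most. Time passes only in rows, so rows that repeat a pose let the fingers close. It gives the time, the measured TCP pose, the force, the opening and the grip force at its end, in the units of the state.
- env.state(): the state, without advancing time (a new reading comes with each control period).
- env.read_camera(name): name is "scene" or "top" or "wrist"; returns the picture (384x512x3 uint8, blue, green, red); there is no depth.
- env.get_calibration(name): a dict with "K" (3x3 intrinsics, pixels), "extrinsics" (4x4, takes a point from world to camera coordinates). Camera axes: x right, y up, looking along -z (the intrinsics and any distortion apply to the point x, -y, -z); pixel columns grow to the right and rows downward; lengths in mm; the calibration is good to about 2 mm. A picture is of the moment at which its call begins: read the wrist's pose just before it. get_calibration takes no time and is no camera call; for the wrist camera it gives the pose at the moment of the call.
- env.job_done(): hands the job in; it is judged then, once.
The state is a dict: "t": time; "joints": joint angles; "qvel": joint speeds; "tau": joint torques, N m; "eef_pos": TCP position; "tcp_rot": TCP orientation; "ft_force": force on the tool from outside, world axes, zero at the start; "moment": the same for the moment, N m; "opening": opening from 0.0 (shut) to 1.0 (fully open); "grip_force": force on a finger pad.
Only numpy, scipy, OpenCV 4.12 (cv2) and the standard library are available. Lean on these libraries where they do the work, as an engineer would, in place of code of your own. Each camera call takes 0.05 s, during which the arm holds its last target. There are 200 camera calls.

## Working session

There is one attempt and no reset: what is moved stays moved. The work goes in short steps, Python scripts to look and compute and a tool call to move; the robot and the scene stay as the last step left them, time stands still between calls to the robot, and variables do not carry over. Pictures are saved under pics/ and viewed, at most 10 in all, crops included, and the job is handed in when it is done.

Besides the shell and the picture viewer there is one more tool, called after "Emit:" as name(argument=value, ...) on one line, values as JSON. step_arm: Moves the arm, as the interface text tells. Its arguments: {"type":"object","properties":{"plan":{"type":"array"}},"required":["plan"]}

```bash
mkdir -p pics
cat > h.py <<'E'
import numpy as np, cv2
from cell import env
from scipy.spatial.transform import Rotation as R
def snap(n,f=None):
    c=env.get_calibration(n); im=env.read_camera(n)
    if f: cv2.imwrite('pics/'+f,im); np.savez('pics/'+f[:-4],K=c['K'],E=c['extrinsics'],im=im)
    return im,c
def load(f):
    d=np.load('pics/'+f+'.npz'); return d['im'],{'K':d['K'],'extrinsics':d['E']}
def ray(c,uv):
    K=np.array(c['K']);E=np.array(c['extrinsics'])
    d=np.linalg.inv(K)@np.array([uv[0],uv[1],1.]); d=d*[1,-1,-1]
    return -E[:3,:3].T@E[:3,3], E[:3,:3].T@d
def onz(c,uv,z):
    o,d=ray(c,uv); return o+d*(z-o[2])/d[2]
def proj(c,p):
    K=np.array(c['K']);E=np.array(c['extrinsics'])
    q=E[:3,:3]@np.array(p)+E[:3,3]; q=K@(q*[1,-1,-1]); return q[:2]/q[2]
E
python3 - <<'E'
from h import *
a,c=snap('top','top.png'); b,d=snap('scene','scene.png'); 
cv2.imwrite('pics/both.png',cv2.resize(np.vstack([a,b]),(450,676))[:600]) if 0 else None
for k in (c,d): print(k.keys(),np.round(k['K'],1).tolist(),np.round(ray(k,(256,192)),2).tolist())
s=env.state(); print({k:np.round(v,3).tolist() for k,v in s.items()}, env.tcp_to_grasp)
E
```

```text
dict_keys(['K', 'extrinsics']) [[373.0, 0.0, 259.4], [0.0, 373.0, 192.6], [0.0, 0.0, 1.0]] [[394.4, -6.66, 1248.73], [0.1, -0.0, -1.0]]
dict_keys(['K', 'extrinsics']) [[390.5, 0.0, 256.2], [0.0, 390.5, 189.8], [0.0, 0.0, 1.0]] [[-244.53, -410.8, 820.03], [0.66, 0.35, -0.66]]
{'t': 0.1, 'joints': [1.074, 0.491, 1.559, 0.0, 1.092, -0.106], 'qvel': [-0.0, -0.002, -0.001, -0.0, 0.0, 0.0], 'tau': [0.003, -61.362, -25.861, 0.069, 0.047, -0.0], 'eef_pos': [237.926, 577.682, 214.131], 'tcp_rot': [-3.141, -0.0, 2.751], 'ft_force': [-1.277, -0.302, 0.197], 'moment': [-0.04, 0.015, -0.023], 'grip_force': 0.0, 'opening': 1.001} 18.8
```

View pics/top.png

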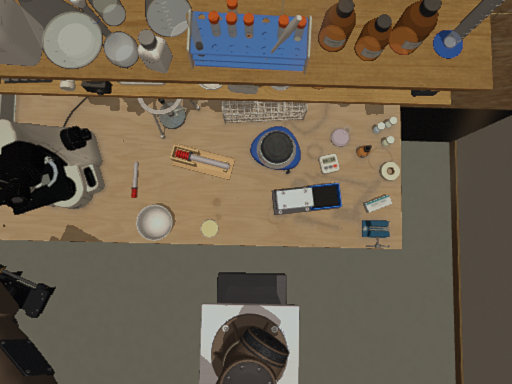

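View pics/scene.png

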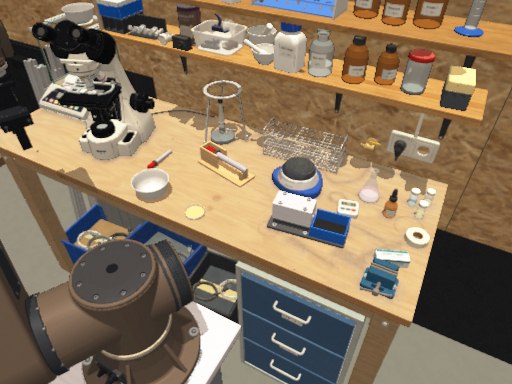

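Top view: the rod in its rack has its handle at (180,155) and shaft out to (228,165). A loose red-handled look-alike lies at (135,180). The racked one fits: it is larger and sits in the wooden rack. The fixture is at (307,198), with its sleeve on the left and blue tray on the right. I'll confirm with an enlarged crop and measure.

Run:
```python
from h import *
a,c=load('top'); b,d=load('scene')
cr=lambda im,x,y,w,h,s:cv2.resize(im[y:y+h,x:x+w],None,fx=s,fy=s,interpolation=cv2.INTER_CUBIC)
l=cr(a,120,130,130,75,6)[:, :780]; r=cr(a,265,175,90,45,6)
l=cv2.resize(l,(520,300)); r=cv2.resize(r,(600,300)); 
out=np.zeros((600,800,3),np.uint8); out[:300,:520]=l; out[300:,:600]=r
cv2.imwrite('pics/crop.png',out)
hsv=cv2.cvtColor(a,cv2.COLOR_BGR2HSV)
def blobs(m,name,z,lo=15):
    n,L,S,C=cv2.connectedComponentsWithStats(m.astype(np.uint8))
    for i in range(1,n):
        if S[i,4]>lo and 95<S[i,1]<250:
            pts=np.argwhere(L==i)[:,::-1].astype(np.float32); (ce,wh,an)=cv2.minAreaRect(pts)
            print(name,S[i],np.round(C[i],1),np.round(ce,1),np.round(wh,1),round(an,1),np.round(onz(c,C[i],z)[:2]))
H,Sa,V=[hsv[...,i].astype(int) for i in range(3)]
blobs(((H<8)|(H>172))&(Sa>150)&(V>80),'red',45)
blobs((H>100)&(H<130)&(Sa>120)&(V>50),'blue',48)
blobs((Sa<40)&(V>170),'white/alu',88,60)
for n,p in dict(tip=(229,166),hd=(174,152)).items(): print(n,onz(c,p,45))
for p in [(273,195),(275,214),(339,184),(341,206)]: print(p,onz(c,p,10)[:2],onz(c,p,88)[:2],onz(c,p,48)[:2])
```

```text
red [175 150  14  10  91] [181.5 154.2] [181.4 154.2] [13.5  6.9] 15.9 [633. 237.]
red [131 188   6  10  47] [133.7 192.6] [133.5 192.5] [9. 5.] 90.0 [503. 385.]
blue [251 127  49  43 376] [277.  146.8] [275. 148.] [42. 48.] 90.0 [665. -74.]
blue [309 183  33  27 193] [328.8 196.4] [325.  196.1] [24.3 30.3] 84.3 [ 507. -245.]
white/alu [  0 135  14  13  62] [  6.5 140.9] [  5.4 140.8] [ 6.3 15.2] 63.4 [652. 778.]
white/alu [320 154  19  19 148] [328.9 163.6] [329.1 163. ] [17.  16.7] 76.0 [ 607. -237.]
white/alu [ 55 166  28  40 266] [ 72.3 187.2] [ 71.1 186.7] [22.3 42. ] 15.5 [512. 562.]
white/alu [277 188  36  21 560] [294.6 198. ] [294.7 198. ] [17.4 34.5] 84.0 [ 495. -130.]
white/alu [367 197  25  15 133] [379.1 204.5] [378.9 204.1] [ 6.7 24.3] 69.1 [ 481. -395.]
white/alu [146 211  23  23 403] [157.2 222. ] [157. 222.] [21.2 22.6] 45.0 [410. 294.]
tip [598.26614031  80.91673787  45.        ]
hd [639.86881027 261.86995667  45.        ]
(273, 195) [510.13389525 -66.25643288] [502.84609111 -62.50398951] [506.58342657 -64.42831944]
(275, 214) [446.96008781 -74.17288125] [443.65020942 -69.92195527] [445.34758295 -72.10191731]
(339, 184) [ 552.71091089 -286.97480122] [ 542.74211894 -269.32417254] [ 547.85431994 -278.37577699]
(341, 206) [ 478.96055065 -293.86110232] [ 473.6356684  -275.77685731] [ 476.36637724 -285.05082911]
```

View pics/crop.png

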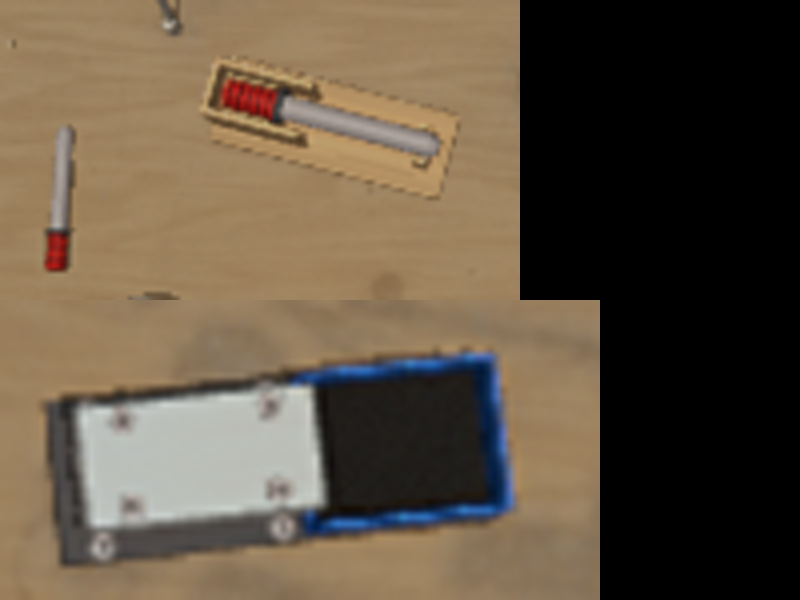

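The crop confirms it: the racked rod (crop 220–440, 80–150) has a red handle, dark collar and thick shaft, with its tip at top pixel (230,166). The loose one is much smaller. The fixture mouth is on its left side and the bore runs along −y. Next I move over the rack to look with the wrist camera.

Emit:
step_arm(plan=[[[-20,-9,0,3,1],[-55,-26,0,8,1],[-92,-43,0,13,1],[-130,-61,0,18,1],[-168,-79,0,24,1],[-206,-96,0,30,1],[-244,-114,0,36,1],[-280,-131,0,42,1]]])

```text
t: 0.77
eef_pos: [448.0, 348.3, 214.5]
tcp_rot: [-3.141, 0.0, 2.013]
ft_force: [0.8, -0.0, 0.3]
opening: 1.002
grip_force: 0.0
```

Run:
```python
from h import *
s=env.state(); y=s['tcp_rot']
M=R.from_euler('xyz',s['tcp_rot']).as_matrix()
print(s['t'],s['eef_pos'],y,s['joints'], M.T@(np.array([617,166,200])-s['eef_pos']), np.degrees(y[2]-1.35))
```

```text
0.7667 [448.03710859 348.31428602 214.51038908] [-3.14129899e+00  7.96840508e-06  2.01263788e+00] [5.44426075e-01 4.09496376e-01 1.70230141e+00 2.58306414e-05
 1.03008780e+00 1.02571223e-01] [-237.05511137   74.78244319   14.49031796] 37.966353887445194
```

Emit:
step_arm(plan=[[[-36,11,0,6,1],[-74,23,0,12,1],[-112,35,0,18,1],[-150,47,0,25,1],[-188,59,0,31,1],[-220,70,0,36,1],[-235,75,0,38,1],[-235,75,0,38,1]]])

```text
t: 1.43
eef_pos: [618.0, 168.1, 213.8]
tcp_rot: [-3.141, 0.0, 1.35]
ft_force: [-1.0, -0.3, 0.4]
opening: 1.0
grip_force: 0.0
```

Run:
```python
from h import *
s=env.state(); im,c=snap('wrist','w1.png'); print(s['eef_pos'],s['tcp_rot'],s['joints'],np.abs(s['qvel']).max(),np.round(ray(c,(256,192)),2).tolist(),np.round(c['K'],1).tolist())
# predicted
for p in [(598,81,45),(633,237,45),(617,166,45)]: print(proj(c,p))
```

```text
[617.97629043 168.0923182  213.84399958] [-3.14126124e+00  3.78129027e-04  1.35001133e+00] [ 1.62593742e-01  5.14097118e-01  1.51915287e+00 -2.53265835e-04
  1.10879147e+00  3.83491743e-01] 0.06184407079044537 [[633.99, 242.65, 383.45], [-0.06, -0.27, -0.96]] [[294.8, 0.0, 255.2], [0.0, 294.8, 190.5], [0.0, 0.0, 1.0]]
[255.94599852 244.680244  ]
[255.93080388 113.22254341]
[255.87975171 177.12038085]
```

View pics/w1.png

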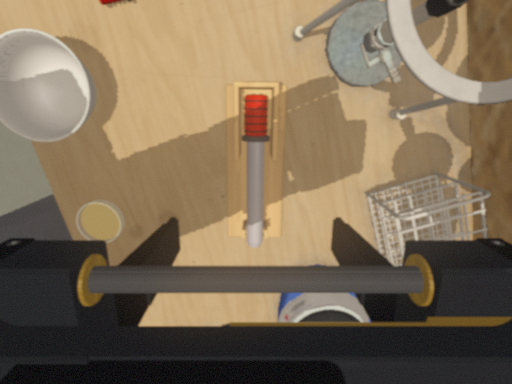

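The wrist view shows the rod upright in the picture: handle at rows 95–136, collar at row 138, tip near (255,245). I'll measure its axis precisely.

Run:
```python
from h import *
im,c=load('w1'); g=cv2.cvtColor(im,cv2.COLOR_BGR2HSV).astype(int)
# shaft: low saturation
pts=[]
for v in range(144,240,4):
    u=np.where((g[v,225:290,1]<60))[0]+225
    if len(u): pts.append((v,u.min(),u.max(),len(u)))
print(pts)
L=[onz(c,((a+b)/2,v),45) for v,a,b,n in pts if n==b-a+1 and 12<n<22]
L=np.array(L); m=L.mean(0); d=np.linalg.svd(L-m)[2][0]; d*=-np.sign(d[1]); print('dir',d,'yaw',np.arctan2(d[1],d[0]))
red=(((g[...,0]<8)|(g[...,0]>172))&(g[...,1]>150)); red[:, :230]=0; red[:,290:]=0; red[:60]=0
ys,xs=np.where(red[:200]); print('red',ys.min(),ys.max(),xs.mean())
col=[(v,g[v,250:263,2].mean().round()) for v in range(128,148)]; print(col)
col=[(v,g[v,252:259,1].mean().round(),g[v,252:259,2].mean().round()) for v in range(232,252)]; print(col)
for v in (ys.min()-.5,ys.max()+.5): print(v,onz(c,(xs.mean(),v),45+8))
print('tip',onz(c,(255,246),45))
print('w', [onz(c,(b+.5,v),45)[0]-onz(c,(a-.5,v),45)[0] for v,a,b,n in pts[3:20:5]])
t,ct=load('top'); print('ring',onz(ct,(160,105),250),onz(ct,(183,103),250),onz(ct,(172,118),0))
```

```text
[(144, np.int64(248), np.int64(262), 15), (148, np.int64(248), np.int64(263), 16), (152, np.int64(248), np.int64(263), 16), (156, np.int64(248), np.int64(262), 15), (160, np.int64(248), np.int64(262), 15), (164, np.int64(248), np.int64(262), 15), (168, np.int64(248), np.int64(262), 15), (172, np.int64(248), np.int64(262), 15), (176, np.int64(248), np.int64(262), 15), (180, np.int64(248), np.int64(262), 15), (184, np.int64(248), np.int64(262), 15), (188, np.int64(248), np.int64(262), 15), (192, np.int64(248), np.int64(262), 15), (196, np.int64(248), np.int64(262), 15), (200, np.int64(248), np.int64(262), 15), (204, np.int64(248), np.int64(262), 15), (208, np.int64(248), np.int64(261), 14), (212, np.int64(248), np.int64(261), 14), (216, np.int64(248), np.int64(261), 14), (220, np.int64(248), np.int64(262), 15), (224, np.int64(247), np.int64(262), 16), (228, np.int64(247), np.int64(261), 15), (232, np.int64(247), np.int64(261), 15), (236, np.int64(247), np.int64(261), 15)]
dir [-2.31227142e-01 -9.72899794e-01 -1.07095976e-16] yaw -1.804135145623936
red 95 135 255.51951219512196
[(128, n
[... 1085 characters left out ...]
5, np.float64(28.0), np.float64(192.0)), (246, np.float64(37.0), np.float64(193.0)), (247, np.float64(59.0), np.float64(197.0)), (248, np.float64(83.0), np.float64(200.0)), (249, np.float64(94.0), np.float64(202.0)), (250, np.float64(94.0), np.float64(201.0)), (251, np.float64(93.0), np.float64(202.0))]
94.5 [636.82739156 256.0824944   53.        ]
135.5 [627.35713659 213.97005378  53.        ]
tip [596.43963075  79.48575724  45.        ]
w [np.float64(16.894931620998932), np.float64(17.212424367629865), np.float64(17.54207839633557), np.float64(16.692393912249486)]
ring [727.94730545 260.46722296 250.        ] [735.37964012 197.79455936 250.        ] [766.90080383 284.17377745   0.        ]
```

Emit:
step_arm(plan=[[[-4,-1,20,0.7,1],[-4,-1,50,0.7,1],[-4,-1,85,0.7,1],[-4,-1,120,0.7,1],[-4,-1,150,0.7,1],[-4,-1,174,0.7,1],[-4,-1,187,0.7,1],[-4,-1,187,0.7,1]]])

```text
t: 2.15
eef_pos: [612.4, 167.9, 25.2]
tcp_rot: [-3.137, 0.002, 1.345]
ft_force: [0.5, 0.5, 0.2]
opening: 0.998
grip_force: 0.0
```

Emit:
step_arm(plan=[[[0,0,0,0,-1],[0,0,0,0,-1],[0,0,0,0,-1],[0,0,0,0,-1],[0,0,0,0,-1],[0,0,0,0,-1],[0,0,0,0,-1],[0,0,0,0,-1]]])

```text
t: 2.82
eef_pos: [614.5, 166.9, 27.8]
tcp_rot: [3.141, -0.0, 1.342]
ft_force: [0.4, -0.4, 0.2]
opening: 0.497
grip_force: 0.0
```

Emit:
step_arm(plan=[[[0,0,0,0,-1],[0,0,0,0,-1],[0,0,0,0,-1],[0,0,0,0,-1],[0,0,0,0,-1],[0,0,0,0,-1],[0,0,0,0,-1],[0,0,0,0,-1]]])

```text
t: 3.48
eef_pos: [615.3, 166.8, 27.8]
tcp_rot: [3.14, -0.001, 1.342]
ft_force: [6.1, -2.0, -2.2]
opening: 0.201
grip_force: 30.0
```

Gripped: an opening of 19 mm matches the 20 mm shaft. Now I lift straight up.

Emit:
step_arm(plan=[[[0,0,-6,0,-1],[0,0,-20,0,-1],[0,0,-45,0,-1],[0,0,-75,0,-1],[0,0,-110,0,-1],[0,0,-145,0,-1],[0,0,-180,0,-1],[0,0,-200,0,-1]]])

```text
t: 4.15
eef_pos: [614.5, 167.1, 231.3]
tcp_rot: [3.139, -0.001, 1.342]
ft_force: [1.1, 0.3, -1.7]
opening: 0.203
grip_force: 29.9
```

Emit:
step_arm(plan=[[[-20,-3,0,-2,-1],[-55,-8,0,-4,-1],[-95,-14,0,-7,-1],[-135,-20,0,-10,-1],[-175,-26,0,-13,-1],[-215,-32,0,-16,-1],[-255,-38,0,-19,-1],[-280,-42,0,-19,-1]]])

```text
t: 4.82
eef_pos: [508.1, -98.6, 227.4]
tcp_rot: [-3.14, -0.0, 1.676]
ft_force: [0.7, -0.1, -2.8]
opening: 0.203
grip_force: 29.9
```

Emit:
step_arm(plan=[[[-15,-1,0,0,-1],[-30,-2,0,0,-1],[-36,-3,0,0,-1],[-36,-3,0,0,-1],[-36,-3,0,0,-1],[-36,-3,0,0,-1]]])

```text
t: 5.32
eef_pos: [510.7, -131.5, 227.4]
tcp_rot: [-3.141, -0.001, 1.675]
ft_force: [-0.1, 0.1, -2.8]
opening: 0.202
grip_force: 29.9
```

Run:
```python
from h import *
s=env.state(); im,c=snap('wrist','w2.png'); print(s['eef_pos'],s['tcp_rot'],s['opening'],s['ft_force'],s['moment'],np.abs(s['qvel']).max())
```

```text
[ 510.68357697 -131.50027735  227.44568122] [-3.14108330e+00 -5.78935322e-04  1.67457005e+00] 0.20162174653355697 [-0.10759362  0.052739   -2.75205993] [-0.03633352  0.0546208   0.0137435 ] 0.004508431162705557
```

View pics/w2.png

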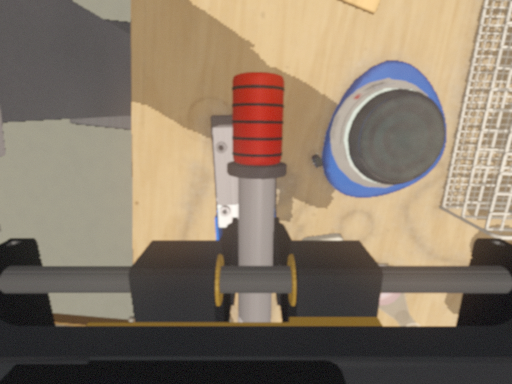

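The held rod (columns 233–283) hides the right half of the fixture, whose left side shows at columns 212–235, rows 115–230. I'll shift sideways to uncover it.

Emit:
step_arm(plan=[[[0,15,0,0,-1],[0,45,0,0,-1],[0,70,0,0,-1],[0,80,0,0,-1],[0,80,0,0,-1],[0,80,0,0,-1],[0,80,0,0,-1]]])

```text
t: 5.95
eef_pos: [589.4, -123.7, 227.5]
tcp_rot: [-3.141, -0.0, 1.674]
ft_force: [-1.1, -0.1, -2.4]
opening: 0.204
grip_force: 29.9
```

Run:
```python
from h import *
s=env.state(); im,c=snap('wrist','w3.png'); print(s['eef_pos'],s['tcp_rot'],np.abs(s['qvel']).max())
cv2.imwrite('pics/w3c.png',cv2.resize(im[90:260,120:310],None,fx=3.5,fy=3.5,interpolation=cv2.INTER_CUBIC)[:600])
# expected mouth corners from top estimate
d=np.array([.105,-.995]);n=np.array([.995,.105]);m=np.array([489,-75])
for z in(88,):
  for sg in(-28,28): print(proj(c,[*(m+sg*n),z]))
```

```text
[ 589.43268384 -123.74294785  227.45397825] [-3.14064268e+00 -4.11504220e-04  1.67439686e+00] 0.008490005327554735
[136.65451025 126.04095359]
[191.18232377 125.9219766 ]
```

View pics/w3c.png

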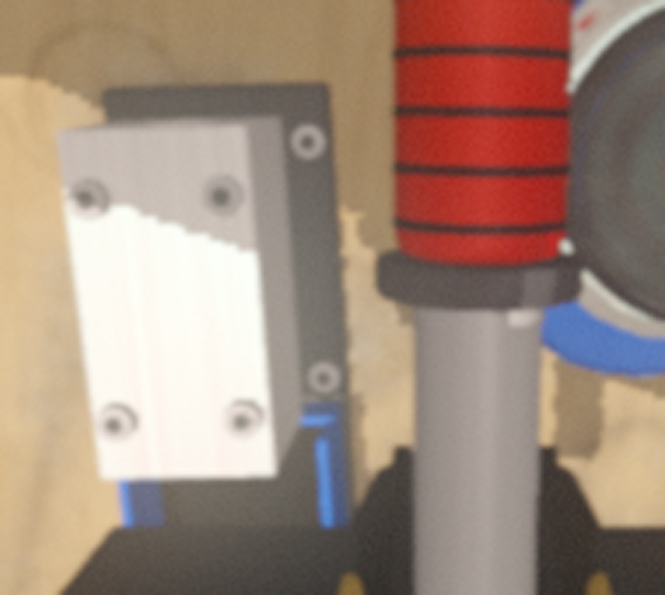

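The crop shows the block's top corners at crop (60,131), (246,122), (101,478) and (275,476). The rod is clear of it, with its collar at row 280 and its shaft centred at column 477. I'll compute both from this one view.

Run:
```python
from h import *
im,c=load('w3'); P=lambda q,z: onz(c,(q[0]/3.5+120-.36,q[1]/3.5+90-.36),z)[:2]
fl,fr,rl,rr=[P(q,88) for q in [(60,131),(246,122),(101,478),(275,476)]]
print(fl,fr,rl,rr,'w',np.linalg.norm(fl-fr),np.linalg.norm(rl-rr),'L',np.linalg.norm(fl-rl),np.linalg.norm(fr-rr))
d=(rl+rr-fl-fr); yaw=np.arctan2(d[1],d[0]); d/=np.linalg.norm(d)
n=fr-fl; print('yaw long',yaw,'yaw from width',np.arctan2(n[1],n[0])-np.pi/2, [np.arctan2(*(b-a)[::-1]) for a,b in((fl,rl),(fr,rr))])
m=(fl+fr+rl+rr)/4-55*d; print('mouth',m,'front mid',(fl+fr)/2)
t,ct=load('top');ctr=onz(ct,(294.7,198.0),88)[:2];print('top cam mouth',ctr-55*d)
# base plate & block bottom cross-check: front face plate edge at z=10
print('plate',P((107,90),10),P((327,86),10), 'expect front edge mid',m-11*d)
# rod
s=np.array([589.43,-123.74,227.45]); ty=1.6744; tx=np.array([np.cos(ty),np.sin(ty)]); tn=np.array([np.sin(ty),-np.cos(ty)])
g=cv2.cvtColor(im,cv2.COLOR_BGR2HSV).astype(int)
for v in range(80,160,12):
    r=np.where(((g[v,:,0]<8)|(g[v,:,0]>172))&(g[v,:,1]>150))[0]; r=r[(r>220)&(r<300)]
    if len(r):
        p=onz(c,((r.min()+r.max())/2,v),246)[:2]-s[:2]; print('handle',v,r.min(),r.max(),p@tx,p@tn, 'wid',onz(c,(r.max()+.5,v),246)[0]-onz(c,(r.min()-.5,v),246)[0])
for v in range(184,240,12):
    row=cv2.Sobel(cv2.GaussianBlur(im[v:v+1].mean(2),(3,1),0),cv2.CV_64F,1,0,ksize=1)[0]; print(v,np.round(im[v,234:282].mean(1)).astype(int).tolist() if v==184 else '')
```

```text
[461.26623472 -78.96599514] [515.51430775 -70.76242164] [ 473.89024208 -187.74669099] [ 529.6434323  -181.24522788] w 54.86485255720049 56.130982910890594 L 109.51075450195258 111.38259574781016
yaw long -1.4493828483017062 yaw from width -1.4207101971980347 [np.float64(-1.4552630598531193), np.float64(-1.443601457810483)]
mouth [488.41720716 -75.08497007] front mid [488.39027123 -74.86420839]
top cam mouth [488.46112603 -75.96485758]
plate [448.13450698 -70.35595034] [527.70951995 -60.71959016] expect front edge mid [487.08493775 -64.1659473 ]
handle 80 234 282 89.44549550887712 0.5796098397252454 wid 23.485409032989878
handle 92 233 282 83.95486612258804 0.3462686896322662 wid 24.213747519803405
handle 104 281 281 78.34005411931282 11.913121579119395 wid 0.4891986391704677
handle 116 233 280 72.62382049728673 -0.13527887658417725 wid 23.73858669245908
handle 128 233 281 66.77560302807649 0.11871503391443827 wid 24.49273382910667
handle 140 234 281 60.80058701297224 0.3782159315740552 wid 24.252684662730758
handle 152 236 280 54.69460346929505 0.6434048794652023 wid 22.98578923314699
184 [173, 172, 168, 156, 141, 128, 131, 134, 137, 139, 143, 143, 145, 147, 148, 148, 150, 153, 155, 157, 157, 159, 160, 161, 167, 169, 167, 165, 161, 159, 155, 154, 154, 154, 152, 151, 149, 145, 142, 139, 136, 132, 130, 130, 133, 131, 131, 131]
196 
208 
220 
232
```

Both cameras agree: mouth at (488.4, −75.3), yaw −1.450, block 55.5 × 110.4 mm against the given 56 × 110. The rod sits 0.3 mm off the tool axis and parallel to it. Next I go to the pre-insert pose.

Emit:
step_arm(plan=[[[15,-9,0,0,-1],[45,-26,0,-1,-1],[80,-47,0,-1,-1],[115,-68,0,-1,-1],[145,-86,0,-1,-1],[166,-98,0,-1,-1],[166,-98,10,-1,-1],[166,-98,30,-1,-1]]])

```text
t: 6.67
eef_pos: [475.4, 31.8, 199.7]
tcp_rot: [3.137, 0.001, 1.693]
ft_force: [-0.2, 0.3, -2.1]
opening: 0.204
grip_force: 29.9
```

Emit:
step_arm(plan=[[[0,0,25,0,-1],[0,0,55,0,-1],[0,0,85,0,-1],[0,0,115,0,-1],[0,0,140,0,-1],[0,0,150,0,-1],[0,0,154,0,-1],[0,0,154,0,-1]]])

```text
t: 7.33
eef_pos: [475.3, 30.7, 43.4]
tcp_rot: [-3.141, -0.0, 1.691]
ft_force: [0.3, -0.2, -2.3]
opening: 0.205
grip_force: 29.9
```

Emit:
step_arm(plan=[[[0,0,0,0,-1],[0,0,0,0,-1],[0,0,0,0,-1],[0,0,0,0,-1]]])

```text
t: 7.67
eef_pos: [476.2, 30.8, 44.4]
tcp_rot: [3.14, 0.0, 1.691]
ft_force: [-0.4, 0.1, -1.7]
opening: 0.206
grip_force: 29.9
```

```bash
cat > m.py <<'E'
from h import *
s=env.state(); M=R.from_euler('xyz',s['tcp_rot']).as_matrix()
d=np.array([np.cos(-1.45),np.sin(-1.45),0]);n=np.array([-d[1],d[0],0]); mouth=np.array([488.4,-75.3,60])
rod=np.array(s['eef_pos'])+0.3*M[:,1]+[0,0,17.2]
e=rod-mouth; print('t',round(s['t'],2),'tip depth',e@d+87.5,'lat',e@n,'vert',e[2],'yawerr deg',np.degrees(s['tcp_rot'][2]-np.pi+1.45),'rp',s['tcp_rot'][:2],'f',np.round(s['ft_force'],1),'op',s['opening'])
print('tool n->', (M.T@n).round(3),'d->',(M.T@d).round(3))
E
python3 - <<'E'
exec(open('m.py').read())
im,c=snap('scene','s2.png'); 
p=proj(c,mouth); print(p); x,y=map(int,p)
cv2.imwrite('pics/s2c.png',cv2.resize(im[y-50:y+40,x-75:x+45],(800,600),interpolation=cv2.INTER_CUBIC))
for q in [rod+d*87.5, rod+d*42, rod-d*42.5,rod-d*92.5]: print(((proj(c,q)-[x-75,y-50])*6.67).round())
E
```

```text
t 7.67 tip depth -19.349537021893113 lat 0.9368543247019065 vert 1.598234043434985 yawerr deg -0.011299677451692839 rp [3.14007037e+00 2.25889794e-04] f [-0.4  0.1 -1.7] op 0.20646804976138547
tool n-> [0.    1.    0.002] d-> [-1.  0.  0.]
[274.70372671 203.59956274]
[463. 322.]
[364. 296.]
[186. 248.]
[ 83. 221.]
```

View pics/s2c.png

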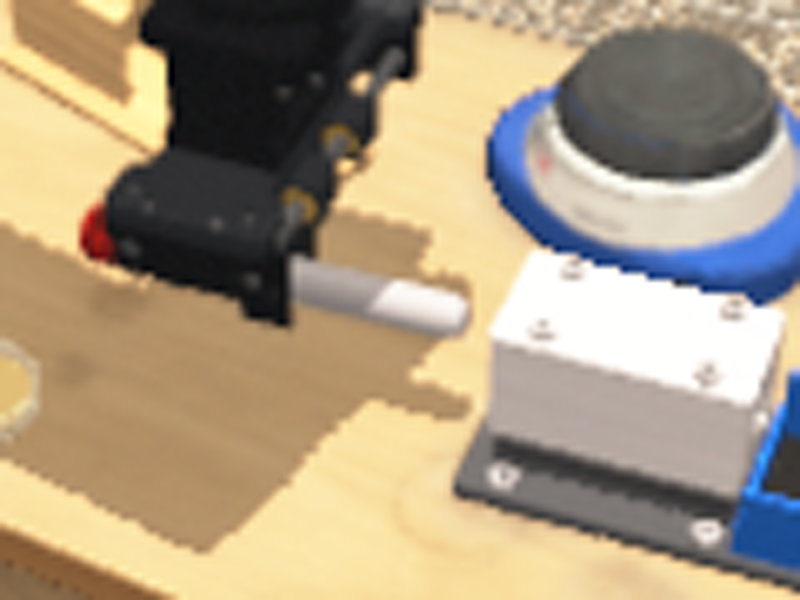

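The scene crop shows the tip at (462,315), about 1 px above prediction, short of the mouth and nearly level. The red end is at (90,232). I'll check the rod's tilt numerically before pushing.

Run:
```python
exec(open('m.py').read())
im,c=load('s2'); x0,y0=199,153
g=im.mean(2); h=cv2.cvtColor(im,cv2.COLOR_BGR2HSV)[...,1].astype(int)
cen=[]
for u in range(x0+45,x0+70):
    r=np.arange(y0+36,y0+56); m=h[y0+36:y0+56,u]<45
    w=np.clip((90-h[y0+36:y0+56,u])/60,0,1); cen.append((u,(w*r).sum()/w.sum(),w.sum().round(1)))
cen=np.array(cen); 
# predicted axis line
a=np.array([proj(c,rod+d*t) for t in np.linspace(5,87.5,30)])
pv=np.interp(cen[:,0],a[:,0],a[:,1])
print(np.c_[cen,pv.round(1),(cen[:,1]-pv).round(2)].round(1).tolist())
hs=cv2.cvtColor(im,cv2.COLOR_BGR2HSV).astype(int); red=((hs[...,0]<8)|(hs[...,0]>172))&(hs[...,1]>150); red[:y0+20]=0;red[y0+50:]=0;red[:,:x0]=0;red[:,x0+25:]=0
ys,xs=np.where(red);print('red',xs.min(),xs.max(),ys.min(),ys.max())
for t in(-92.5,-48.5):
  for q in (13,-13): print(t,q,proj(c,rod+d*t+[0,0,q]))
print('mm/px',1/np.linalg.norm(proj(c,mouth)-proj(c,mouth+[0,0,1])))
```

```text
t 7.72 tip depth -19.393807731918557 lat 0.8479599591756113 vert 1.4512444490526804 yawerr deg -0.011163041656645827 rp [3.14037708e+00 1.54612147e-04] f [ 0.4  0.9 -3.1] op 0.20371098458426098
tool n-> [0.    1.    0.001] d-> [-1.  0.  0.]
[[244.0, 193.3, 9.6, 194.8, -1.5], [245.0, 193.6, 9.4, 195.1, -1.4], [246.0, 195.1, 6.9, 195.3, -0.2], [247.0, 195.4, 6.8, 195.6, -0.2], [248.0, 195.6, 6.9, 195.9, -0.2], [249.0, 196.0, 6.7, 196.1, -0.1], [250.0, 196.1, 6.9, 196.4, -0.3], [251.0, 196.2, 6.9, 196.7, -0.4], [252.0, 196.5, 6.8, 196.9, -0.4], [253.0, 196.9, 6.9, 197.2, -0.3], [254.0, 197.1, 6.9, 197.5, -0.4], [255.0, 197.3, 6.9, 197.7, -0.5], [256.0, 197.5, 6.8, 198.0, -0.5], [257.0, 197.9, 7.0, 198.3, -0.4], [258.0, 198.0, 7.0, 198.5, -0.5], [259.0, 198.1, 7.2, 198.8, -0.7], [260.0, 198.3, 7.2, 199.1, -0.8], [261.0, 198.6, 7.4, 199.3, -0.7], [262.0, 198.9, 7.0, 199.6, -0.7], [263.0, 199.2, 7.4, 199.9, -0.6], [264.0, 199.4, 7.4, 200.1, -0.7], [265.0, 199.5, 7.4, 200.4, -0.9], [266.0, 199.6, 6.6, 200.7, -1.1], [267.0, 199.5, 6.6, 200.9, -1.4], [268.0, 199.3, 5.3, 201.2, -1.9]]
red 211 215 184 191
-92.5 13 [211.16021236 182.80477616]
-92.5 -13 [211.81300149 189.42747007]
-48.5 13 [224.71522213 186.3864702 ]
-48.5 -13 [225.17350902 193.02497782]
mm/px 3.8883706069033366
```

Run:
```python
from h import *
im,c=load('scene'); h=cv2.cvtColor(im,cv2.COLOR_BGR2HSV).astype(int)
d=np.array([np.cos(-1.804),np.sin(-1.804),0]); o=np.array([626,208,45.])
a=np.array([proj(c,o+d*t) for t in np.linspace(5,128,30)]); print(a[0],a[-1])
for u in range(int(a[0,0])+1,int(a[-1,0]),2):
    p=np.interp(u,a[:,0],a[:,1]); v0=int(p)-8; w=np.clip((90-h[v0:v0+17,u,1])/60,0,1); r=np.arange(v0,v0+17); print(u,round((w*r).sum()/max(w.sum(),.1)-p,2),w.sum().round(1),end=' | ')
red=((h[...,0]<8)|(h[...,0]>172))&(h[...,1]>150); n,L,S,C=cv2.connectedComponentsWithStats(red[130:190,190:230].astype(np.uint8)); print('\nred',[(S[i],C[i]+[190,130]) for i in range(1,n) if S[i,4]>8]); print([proj(c,o+d*t+[0,0,8]) for t in(-50,-28,-6)])
im,c=load('s2'); d=np.array([np.cos(-1.45),np.sin(-1.45),0]);n=np.array([-d[1],d[0],0]);m=np.array([488.4,-75.3,0])
for x in(0,110):
  for y in(-28,28): print('corner',((proj(c,m+d*x+n*y+[0,0,88])-[199,153])*6.67).round())
```

```text
[217.99053052 154.92685125] [244.9160317  170.21517439]
218 -0.98 7.8 | 220 -0.82 7.1 | 222 -0.46 6.4 | 224 -0.57 6.4 | 226 -0.53 6.7 | 228 -0.7 6.5 | 230 -0.69 6.9 | 232 -0.63 6.5 | 234 -0.74 6.4 | 236 -0.76 6.5 | 238 -0.78 6.3 | 240 -0.52 6.9 | 242 -0.61 6.7 | 
red [(array([16, 15, 10,  8, 41], dtype=int32), array([210.19512195, 148.41463415]))]
[array([206.55906145, 146.61569086]), array([211.0140598 , 149.13005549]), array([215.54401994, 151.68672793])]
corner [484. 331.]
corner [529. 247.]
corner [744. 401.]
corner [781. 312.]
```

The control shows a steady −0.6 px bias, so the held rod tips up about 2° and the tool is 1.5 mm high. I'll correct by 1 mm sideways and 3 mm down, then approach slowly.

Emit:
step_arm(plan=[[[0,-1,3,0,-1],[0,-1,3,0,-1],[-6,-1,3,0,-1],[-12,-1,3,0,-1],[-16,-1,3,0,-1],[-16,-1,3,0,-1]]])

```text
t: 8.22
eef_pos: [477.0, 13.9, 40.6]
tcp_rot: [3.141, 0.0, 1.69]
ft_force: [-0.3, 0.2, -2.2]
opening: 0.203
grip_force: 29.9
```

Emit:
step_arm(plan=[[[-2,0,0,0,-1],[-4,0,0,0,-1],[-6,0,0,0,-1],[-8,0,0,0,-1],[-10,0,0,0,-1],[-10,0,0,0,-1]]])

```text
t: 8.72
eef_pos: [478.1, 4.7, 40.6]
tcp_rot: [3.141, -0.0, 1.691]
ft_force: [0.6, -0.4, -2.0]
opening: 0.201
grip_force: 29.9
```

```bash
python3 m.py
```

```text
t 8.72 tip depth 6.868434319321366 lat -0.2525083456283461 vert -2.171102321366419 yawerr deg -0.0165527306630801 rp [ 3.14128508e+00 -3.88763478e-06] f [ 0.6 -0.4 -2. ] op 0.20080016687220856
tool n-> [0. 1. 0.] d-> [-1.  0. -0.]
```

Emit:
step_arm(plan=[[[-2,0,0,0,-1],[-5,0,0,0,-1],[-8,0,0,0,-1],[-10,0,0,0,-1],[-10,0,0,0,-1]]])

```text
t: 9.13
eef_pos: [479.4, -5.5, 40.6]
tcp_rot: [3.141, 0.0, 1.691]
ft_force: [2.2, -1.2, -2.5]
opening: 0.201
grip_force: 29.9
```

Emit:
step_arm(plan=[[[-2,0,0,0,-1],[-5,0,0,0,-1],[-8,0,0,0,-1],[-10,0,0,0,-1],[-10,0,0,0,-1]]])

```text
t: 9.55
eef_pos: [480.6, -15.4, 40.6]
tcp_rot: [3.141, 0.0, 1.691]
ft_force: [2.1, -1.1, -3.4]
opening: 0.205
grip_force: 29.9
```

```bash
python3 m.py; python3 -c "
from h import *
print(env.state()['moment'])"
```

```text
t 9.55 tip depth 27.088190613176536 lat -0.2739456138726748 vert -2.1525105582779958 yawerr deg -0.02708527740928825 rp [3.14128460e+00 1.44686259e-04] f [ 2.1 -1.1 -3.4] op 0.20501999863480988
tool n-> [0. 1. 0.] d-> [-1.  0.  0.]
[-0.17975341 -0.31640171  0.19432402]
```

It is inside with little force. I keep going to about 65 mm depth.

Emit:
step_arm(plan=[[[-3,0.4,0,0,-1],[-7,0.4,-0.5,0,-1],[-11,0.4,-1,0,-1],[-15,0.4,-1,0,-1],[-18,0.4,-1,0,-1],[-18,0.4,-1,0,-1]]])

```text
t: 10.05
eef_pos: [483.1, -33.5, 41.6]
tcp_rot: [3.141, 0.0, 1.691]
ft_force: [2.5, -2.4, -3.4]
opening: 0.206
grip_force: 29.9
```

```bash
python3 m.py
```

```text
t 10.05 tip depth 45.331502056358474 lat 0.10892461201969272 vert -1.1855657904594352 yawerr deg -0.03825118563400555 rp [3.14130879e+00 1.93641944e-04] f [ 2.5 -2.4 -3.4] op 0.20585693571255806
tool n-> [0.001 1.    0.   ] d-> [-1.     0.001  0.   ]
```

Emit:
step_arm(plan=[[[-3,0,0,0,-1],[-7,0,0,0,-1],[-11,0,0,0,-1],[-15,0,0,0,-1],[-19,0,0,0,-1],[-20,0,0,0,-1],[-20,0,0,0,-1]]])

```text
t: 10.63
eef_pos: [485.5, -53.1, 41.6]
tcp_rot: [3.141, 0.0, 1.691]
ft_force: [1.9, -1.8, -3.7]
opening: 0.203
grip_force: 29.9
```

```bash
python3 m.py
```

```text
t 10.63 tip depth 65.10158081426849 lat 0.08640997466850964 vert -1.1645244924041265 yawerr deg -0.030790103073563526 rp [3.14127986e+00 2.29887047e-04] f [ 1.9 -1.8 -3.7] op 0.20324866119889606
tool n-> [0.001 1.    0.   ] d-> [-1.     0.001  0.   ]
```

Depth is 65 mm with small forces. I release and lift off.

Emit:
step_arm(plan=[[[0,0,0,0,0.2],[0,0,0,0,0.2],[0,0,0,0,0.2],[0,0,0,0,0.2],[0,0,0,0,0.2],[0,0,0,0,0.2],[0,0,0,0,0.2],[0,0,0,0,0.2]]])

```text
t: 11.3
eef_pos: [485.3, -52.6, 41.6]
tcp_rot: [3.142, -0.0, 1.691]
ft_force: [0.0, -0.3, -0.4]
opening: 0.595
grip_force: 0.0
```

Emit:
step_arm(plan=[[[0,0,-10,0,0.2],[0,0,-35,0,0.2],[0,0,-65,0,0.2],[0,0,-95,0,0.2],[0,0,-120,0,0.2],[0,0,-130,0,0.2],[0,0,-130,0,0.2],[0,0,-130,0,0.2]]])

```text
t: 11.97
eef_pos: [485.3, -52.6, 172.2]
tcp_rot: [3.14, 0.0, 1.691]
ft_force: [0.9, -0.3, -0.2]
opening: 0.6
grip_force: 0.0
```

Run:
```python
exec(open('m.py').read())
w,cw=snap('wrist','w4.png'); a,ca=snap('scene','s3.png')
p=proj(ca,mouth-50*d); x,y=map(int,p)
b=cv2.resize(a[y-45:y+45,x-60:x+60],(480,360),interpolation=cv2.INTER_CUBIC)
out=np.zeros((384,800,3),np.uint8); out[:,:310]=w[:,100:410]; out[:360,315:795]=b; cv2.imwrite('pics/c4.png',out)
h=cv2.cvtColor(a,cv2.COLOR_BGR2HSV).astype(int); red=((h[...,0]<8)|(h[...,0]>172))&(h[...,1]>150); n_,L,S,C=cv2.connectedComponentsWithStats(red[y-40:y+40,x-60:x+60].astype(np.uint8)); print('red',[(S[i],C[i]+[x-60,y-40]) for i in range(1,n_) if S[i,4]>8])
o=mouth-65*d
for dz in(0,-8,-16): print('pred handle mid top',dz,proj(ca,o-28*d+[0,0,dz+6]))
h=cv2.cvtColor(w,cv2.COLOR_BGR2HSV).astype(int); red=((h[...,0]<8)|(h[...,0]>172))&(h[...,1]>150);red[:,:200]=0;red[:,320:]=0
ys,xs=np.where(red); print('wrist red',ys.min(),ys.max(),xs.min(),xs.max())
for v in(ys.min(),ys.max()): q=onz(cw,(xs.mean(),v),62)-mouth; print('along',q@d,'lat',q@n)
```

```text
t 11.97 tip depth 64.55528380630315 lat -0.0637935883317704 vert 129.39074987452156 yawerr deg -0.011698980317340808 rp [3.14029364e+00 3.78537784e-04] f [ 0.9 -0.3 -0.2] op 0.6004104045719661
tool n-> [0.    1.    0.001] d-> [-1.  0.  0.]
red [(array([ 39,  34,  15,  10, 109], dtype=int32), array([243.56880734, 197.43119266]))]
pred handle mid top 0 [244.3773918 193.9668398]
pred handle mid top -8 [244.42964049 196.01735009]
pred handle mid top -16 [244.48140383 198.04881269]
wrist red 90 138 242 268
along -115.04155934886843 lat -1.32447198447265
along -72.32613747720566 lat -1.3698100239407385
```

View pics/c4.png

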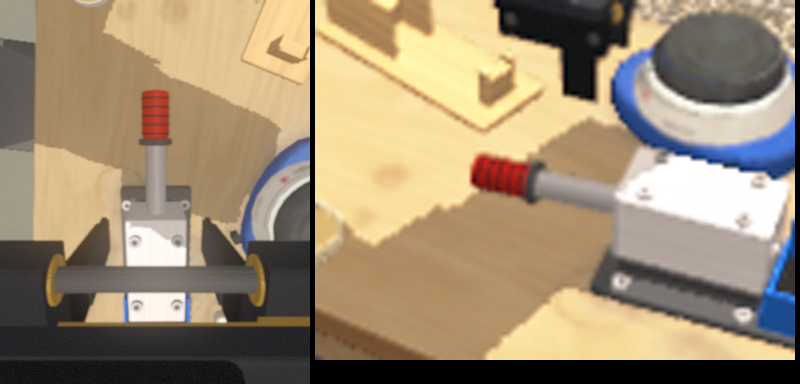

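The wrist view (left) shows the rod in the mouth with its handle at rows 90–138. The scene view (right) shows it resting with the handle sagging. The handle middle is 93.5 mm before the mouth, at z of about 52 mm. Next I grip the handle.

Emit:
step_arm(plan=[[[15,-1,0,0,0.2],[40,-1,0,0,0.2],[62,-1,0,0,0.2],[71,-1,0,0,0.2],[71,-1,0,0,0.2],[71,-1,20,0,0.2],[71,-1,50,0,0.2],[71,-1,80,0,0.2]]])

```text
t: 12.73
eef_pos: [476.3, 17.0, 90.8]
tcp_rot: [3.14, 0.0, 1.692]
ft_force: [1.1, -0.3, -0.5]
opening: 0.602
grip_force: 0.0
```

Emit:
step_arm(plan=[[[0,0,20,0,0.2],[0,0,40,0,0.2],[0,0,52,0,0.2],[0,0,58,0,0.2],[0,0,58,0,0.2],[0,0,58,0,0.2]]])

```text
t: 13.23
eef_pos: [475.9, 17.3, 33.6]
tcp_rot: [-3.141, -0.0, 1.691]
ft_force: [-0.3, -0.4, -0.0]
opening: 0.6
grip_force: 0.0
```

```bash
python3 m.py
```

```text
t 13.23 tip depth -5.947980353779158 lat -0.9128050401675392 vert -9.188542802869534 yawerr deg -0.028975641475543375 rp [-3.14120976e+00 -1.22420213e-04] f [-0.3 -0.4 -0. ] op 0.5999546961434593
tool n-> [ 0.001  1.    -0.   ] d-> [-1.     0.001 -0.   ]
```

Emit:
step_arm(plan=[[[0,0,0,0,-1],[0,0,0,0,-1],[0,0,0,0,-1],[0,0,0,0,-1],[0,0,0,0,-1],[0,0,0,0,-1],[0,0,0,0,-1],[0,0,0,0,-1]]])

```text
t: 13.9
eef_pos: [476.0, 17.8, 33.7]
tcp_rot: [3.141, 0.0, 1.692]
ft_force: [0.6, 0.4, 0.9]
opening: 0.269
grip_force: 30.0
```

Emit:
step_arm(plan=[[[0,0,-2,0,-1],[0,0.5,-4,0,-1],[0,1,-6,0,-1],[0,1,-7,0,-1],[0,1,-7,0,-1],[0,1,-7,0,-1]]])

```text
t: 14.4
eef_pos: [476.8, 17.9, 40.6]
tcp_rot: [3.142, -0.0, 1.691]
ft_force: [-0.3, 0.8, -3.3]
opening: 0.265
grip_force: 30.0
```

```bash
python3 m.py
```

```text
t 14.4 tip depth -6.432167025272037 lat -0.023462243356679124 vert -2.152689880827637 yawerr deg -0.010335368305319583 rp [ 3.14154167e+00 -6.95533439e-05] f [-0.3  0.8 -3.3] op 0.2648963882715885
tool n-> [0. 1. 0.] d-> [-1.  0. -0.]
```

Gripped at 25.6 mm, which matches the handle. Now I push.

Emit:
step_arm(plan=[[[-3,0,0,0,-1],[-7,0,0,0,-1],[-11,0,0,0,-1],[-15,0,0,0,-1],[-18,0,0,0,-1],[-20,0,0,0,-1],[-20,0,0,0,-1]]])

```text
t: 14.98
eef_pos: [479.3, -2.5, 40.6]
tcp_rot: [3.141, 0.0, 1.691]
ft_force: [1.2, -0.1, -3.6]
opening: 0.267
grip_force: 30.0
```

Emit:
step_arm(plan=[[[-3,0,0,0,-1],[-7,0,0,0,-1],[-11,0,0,0,-1],[-15,0,0,0,-1],[-18,0,0,0,-1],[-20,0,0,0,-1],[-20,0,0,0,-1]]])

```text
t: 15.57
eef_pos: [481.7, -22.3, 40.6]
tcp_rot: [3.141, 0.0, 1.691]
ft_force: [-0.5, -0.5, -2.2]
opening: 0.269
grip_force: 30.0
```

```bash
python3 m.py
```

```text
t 15.57 tip depth 34.07721567984859 lat 0.06138200924482362 vert -2.1745681036362043 yawerr deg -0.03886747275160064 rp [3.14138764e+00 3.89564201e-05] f [-0.5 -0.5 -2.2] op 0.26909866523864523
tool n-> [0.001 1.    0.   ] d-> [-1.     0.001  0.   ]
```

Emit:
step_arm(plan=[[[-3,0,0,0,-1],[-7,0,0,0,-1],[-11,0,0,0,-1],[-15,0,0,0,-1],[-18,0,0,0,-1],[-20,0,0,0,-1],[-20,0,0,0,-1]]])

```text
t: 16.15
eef_pos: [484.1, -42.1, 40.6]
tcp_rot: [3.141, 0.0, 1.691]
ft_force: [0.6, -0.7, -2.4]
opening: 0.267
grip_force: 30.0
```

Emit:
step_arm(plan=[[[-1,0,0,0,-1],[-2,0,0,0,-1],[-3,0,0,0,-1],[-4,0,0,0,-1],[-4,0,0,0,-1]]])

```text
t: 16.57
eef_pos: [484.5, -45.7, 40.6]
tcp_rot: [3.142, -0.0, 1.691]
ft_force: [0.6, -1.1, -2.5]
opening: 0.264
grip_force: 30.0
```

```bash
python3 m.py
```

```text
t 16.57 tip depth 57.68592938330544 lat 0.007585488825142761 vert -2.178273863670796 yawerr deg -0.009560882341823517 rp [ 3.14153205e+00 -4.86671742e-05] f [ 0.6 -1.1 -2.5] op 0.26404994467332005
tool n-> [0. 1. 0.] d-> [-1.  0. -0.]
```

Emit:
step_arm(plan=[[[-0.5,0,0,0,-1],[-1,0,0,0,-1],[-1.5,0,0,0,-1],[-2,0,0,0,-1],[-2,0,0,0,-1]]])

```text
t: 16.98
eef_pos: [484.5, -46.9, 40.6]
tcp_rot: [-3.141, -0.001, 1.691]
ft_force: [-0.2, 8.1, -0.9]
opening: 0.266
grip_force: 30.0
```

Emit:
step_arm(plan=[[[-0.5,0,0,0,-1],[-1,0,0,0,-1],[-1.5,0,0,0,-1],[-1.5,0,0,0,-1]]])

```text
t: 17.32
eef_pos: [484.6, -47.4, 40.8]
tcp_rot: [-3.141, -0.002, 1.691]
ft_force: [1.9, 19.6, 3.7]
opening: 0.267
grip_force: 30.0
```

```bash
python3 m.py
```

```text
t 17.32 tip depth 59.35026950572531 lat -0.14469301598898676 vert -2.004697728139149 yawerr deg -0.02071503938642588 rp [-3.14113789e+00 -1.95482244e-03] f [ 1.9 19.6  3.7] op 0.266885175491906
tool n-> [ 0.  1. -0.] d-> [-1.     0.    -0.002]
```

The collar is against the face: 20 N builds up, and the grip is 28 mm from the mouth as expected. I'll ease the push a little and release.

Emit:
step_arm(plan=[[[0.7,0,0,0,-1],[0.7,0,0,0,-1],[0.7,0,0,0,0.1],[0.7,0,0,0,0.1],[0.7,0,0,0,0.1],[0.7,0,0,0,0.1],[0.7,0,0,0,0.1],[0.7,0,0,0,0.1]]])

```text
t: 17.98
eef_pos: [484.9, -48.5, 40.6]
tcp_rot: [3.141, -0.0, 1.691]
ft_force: [0.4, 0.4, -0.8]
opening: 0.544
grip_force: 0.0
```

Emit:
step_arm(plan=[[[0,0,-10,0,0.1],[0,0,-35,0,0.1],[0,0,-65,0,0.1],[0,0,-95,0,0.1],[20,0,-130,0,0.1],[50,0,-160,0,0.1],[70,0,-180,0,0.1],[70,0,-180,0,0.1]]])

```text
t: 18.65
eef_pos: [477.0, 23.4, 225.4]
tcp_rot: [3.135, 0.001, 1.693]
ft_force: [0.5, -0.3, 0.2]
opening: 0.547
grip_force: 0.0
```

Run:
```python
exec(open('m.py').read())
b,cb=snap('top','t5.png'); a,ca=snap('scene','s5.png')
def crop(im,c,p,w,h,s): x,y=map(int,proj(c,p)); return cv2.resize(im[y-h:y+h,x-w:x+w],None,fx=s,fy=s,interpolation=cv2.INTER_CUBIC)
A=crop(a,ca,mouth+50*d,60,45,5); B=crop(b,cb,mouth+50*d,60,30,6.6)[:, :]
out=np.zeros((600,800,3),np.uint8)
A=cv2.resize(A,(400,300)); B=cv2.resize(B,(800,300)) if 0 else cv2.resize(B,(600,300))
out[:300,:400]=A; out[300:,:600]=B; cv2.imwrite('pics/c5.png',out)
for nm,im,c in(('scene',a,ca),('top',b,cb)):
    h=cv2.cvtColor(im,cv2.COLOR_BGR2HSV).astype(int); m=(h[...,0]>20)&(h[...,0]<35)&(h[...,1]>140)&(h[...,2]>90); n_,L,S,C=cv2.connectedComponentsWithStats(m.astype(np.uint8))
    print(nm,[(S[i,4],C[i].round(),(onz(c,C[i],23)).round()) for i in range(1,n_) if S[i,4]>6 and S[i,1]>130][:8])
print('tray',mouth+160*d)
```

```text
t 18.65 tip depth -11.897541146904004 lat 0.8438715254624558 vert 182.59127035305949 yawerr deg 0.09718918127239187 rp [3.13481446e+00 8.71838340e-04] f [ 0.5 -0.3  0.2] op 0.5467910329564495
tool n-> [-0.002  1.     0.007] d-> [-1.    -0.002  0.001]
scene [(np.int32(23), array([374., 143.]), array([ 979., -231.,   23.])), (np.int32(65), array([318., 223.]), array([ 512., -200.,   23.]))]
top []
tray [ 507.6804431  -234.13407857   60.        ]
```

View pics/c5.png

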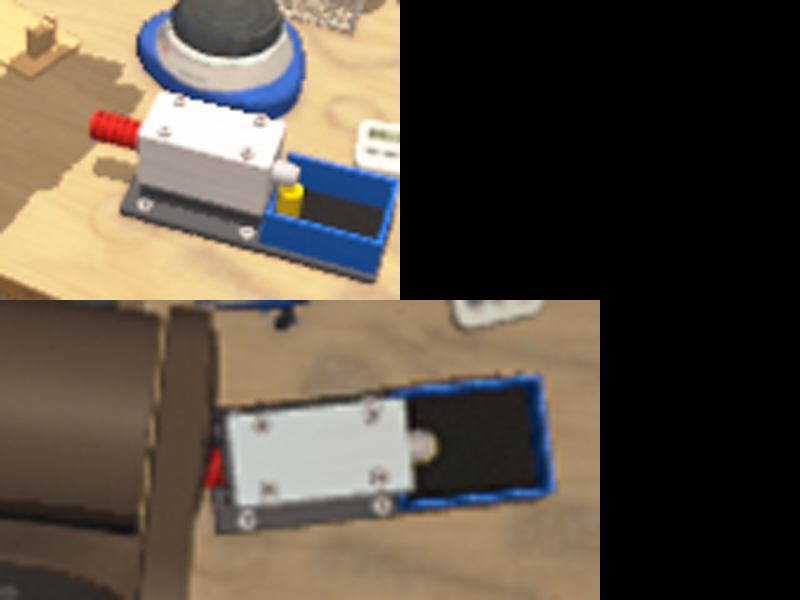

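The scene crop shows the rod tip out of the exit at (285,172) and the yellow plug standing in the tray at (290,200). One wrist look will check that the collar is seated.

Emit:
step_arm(plan=[[[-15,0,0,0,0.1],[-45,0,0,0,0.1],[-65,0,0,0,0.1],[-80,0,0,0,0.1],[-80,0,20,0,0.1],[-80,0,40,0,0.1],[-80,0,50,0,0.1],[-80,0,50,0,0.1]]])

```text
t: 19.42
eef_pos: [484.5, -59.1, 167.7]
tcp_rot: [-3.136, -0.002, 1.69]
ft_force: [0.3, 0.0, -0.4]
opening: 0.545
grip_force: 0.0
```

Run:
```python
exec(open('m.py').read())
w,c=snap('wrist','w6.png')
x,y=map(int,proj(c,mouth+[0,0,13])); cv2.imwrite('pics/w6c.png',cv2.resize(w[y-60:y+30,x-60:x+60],(800,600),interpolation=cv2.INTER_CUBIC))
print(x,y); f=lambda p:((proj(c,p)-[x-60,y-60])*6.667).round()
print('face top edge',f(mouth+[0,0,28]),'collar front top',f(mouth+[0,0,14.5]),'collar back top',f(mouth-6*d+[0,0,14.5]),'handle end',f(mouth-50*d+[0,0,11.5]))
h=cv2.cvtColor(w,cv2.COLOR_BGR2HSV).astype(int); red=((h[...,0]<8)|(h[...,0]>172))&(h[...,1]>150);red[:,:x-25]=0;red[:,x+25:]=0
ys,xs=np.where(red)
for v in(ys.min()-.5,ys.max()+.5): print('red along',(onz(c,(xs.mean(),v),60+8)-mouth)@d, v)
```

```text
t 19.42 tip depth 70.94573304089856 lat -1.6332876524937079 vert 124.86893657207972 yawerr deg -0.08968822392198549 rp [-3.13620955e+00 -2.08124202e-03] f [ 0.3  0.  -0.4] op 0.5454579336500119
tool n-> [ 0.002  1.    -0.005] d-> [-1.     0.002 -0.002]
258 210
face top edge [406. 438.] collar front top [406. 404.] collar back top [406. 364.] handle end [406.  50.]
red along -52.19740222106478 154.5
red along -5.978980634285769 202.5
```

View pics/w6c.png

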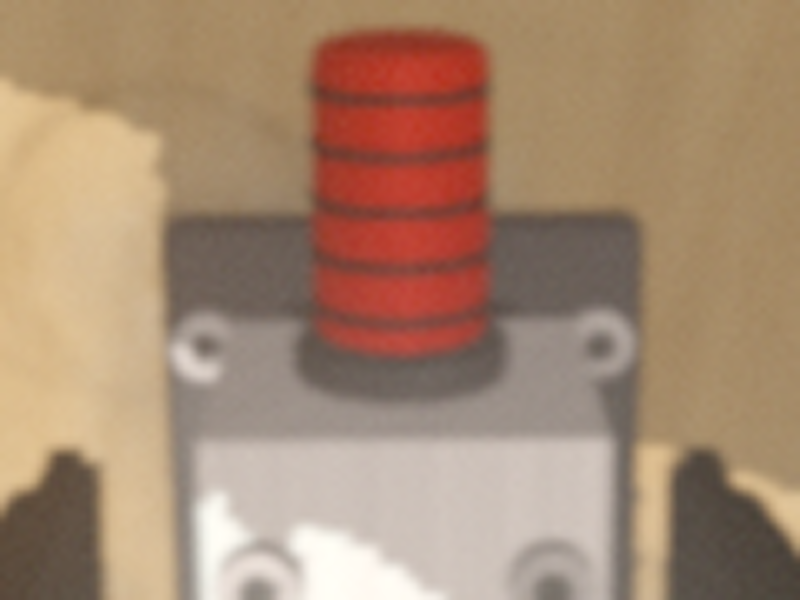

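The view shows the dark collar against the sleeve face (rows 335–400, predicted front at 404). The push was still held at release, and the gripper is clear, so I hand in.

```bash
python3 -c "
from cell import env
print(env.job_done())"
```

```text
the job is handed in; nothing more can be done
None
```

The job is handed in: the rod was started by its shaft, let go, taken again by the red handle and pushed home with its collar on the sleeve face, and the yellow plug is in the blue tray (the hand-in returned no verdict).

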